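Tip the hex nut out of a divided hardware tray

ROBOT

A 6-joint arm with a two-finger parallel gripper is mounted at the origin on the work surface. World frame = base frame: x ahead of the robot, y to its left, z up, the work surface at z = 0. Lengths are in m, angles in rad, forces in N, time in s.
With the tool pointing down it reaches from about 0.375 to 0.975 m from the base axis. Payload 3.8 kg.
Tool frame: the origin (TCP) lies at the very end of the fingers, on their centre line; the grasp point (between the pads) lies 19 mm behind it; z points along the fingers, y is the direction in which the jaws open and shut (so a half turn about z gives the same grasp; the last joint's range is limited). The gripper opens to 88 mm and grips with 3 to 60 N. Pads are 18 mm wide; open, the fingers measure 123 mm over their backs; the gripper's body (75 mm by 187 mm) begins 45 mm behind the grasp point.
Start: joints at [-1.16, 0.264, 1.604, -0, 1.274, -0.037], TCP at [0.292, -0.608, 0.239] pointing down, gripper open.
Joint ranges: [-2.63, 2.63], [-0.94, 2.18], [0.31, 2.57], [-1.31, 4.45], [0, 2.66], [-2.55, 2.55]. Speed limits (rad/s): [2.57, 2.57, 3.14, 3.14, 3.14, 3.14].

INTERFACE

Orientations are given as a rotation vector (axis times angle).
In Python, from rig import read_state, read_camera, camera_info, hand_in gives the robot as it stands.
- The arm moves only by the tool servo_tool, never from a script. Its argument "increments" is a list of rows, each a list of 3 entries, a list of its own where there are three numbers: the turn, a rotation vector about the tool's x, y, z in rad, then the shift along the tool's x, y, z in mm, then the closure in counts, from 0 (fully open) to 255 (shut). A call has 1 to 8 rows; each row shifts and turns the pose as measured when the row begins, along the tool's axes as they then stand; what a row does not reach is not made up. A row lasts 1/10 s, in which the tool goes at most 50 mm and 8.59 degrees, less where a joint would pass 70% of its speed; a pose out of reach is approached as far as the arm can. A call with a gripper value outside its range is refused whole. The fingers move at their own pace and stop on an object; "newtons" is the grip in N (left out, the last holds). Time passes only in rows, so rows that do not move let the fingers close. It gives the time, the measured TCP pose, the force and the opening at its end, in the units of the state.
- read_state(): the state, without advancing time (a new reading comes with each control period).
- read_camera(name): name is "scene" or "side" or "wrist"; returns (picture, depth): 480x640x3 uint8, red, green, blue; 480x640 float32, m along the optical axis (not along the pixel's ray), 0 where there is no reading.
- camera_info(name): a dict with "K" (3x3 intrinsics, pixels), "rvec" (rotation vector, rad) and "tvec" (3), from world to camera coordinates, as OpenCV has them. Camera axes: x right, y down, z forward; pixel columns grow to the right and rows downward; lengths in m; the calibration is good to about 2 mm. A picture is of the moment at which its call begins: read the wrist's pose just before it. camera_info takes no time and is no camera call; for the wrist camera it gives the pose at the moment of the call.
- hand_in(): hands the job in, once; it reports no verdict.
The state is a dict: "clock": time; "joints": joint angles; "joint_vel": joint speeds; "tau": joint torques, N m; "eef_pos": TCP position; "tool_rot": TCP orientation; "wrist_force": force on the tool from outside, world axes, zero at the start; "torque": the same for the moment, N m; "grip_width": finger opening in m.
Only numpy, scipy, OpenCV 4.12 (cv2) and the standard library are available. Lean on these libraries where they do the work, as an engineer would, in place of code of your own. Each camera call takes 0.05 s, during which the arm holds its last target. There are 200 camera calls.

TASK

Pick up the divided hardware tray by its wooden grip and tip it on one corner over the steel pan so that the big hex nut slides out through its bay's side gap into the pan, while the round collar stays in the other bay. Then set the tray back down level on the bench and let go; do not touch the nut with the gripper.

Things in the scene. Friction and masses are not known exactly. Their poses are not given: they have to be found in the camera images.
- tray_grip (a point): Centre of the wood grip (80 mm along x, 20 thick, 32 tall), 96 over the underside of a loose aluminium tray: x 130, y 200, walls 34 tall, walls and floor 4, 0.42 kg. Grip and divider run along x at y=0: a +y bay and a -y bay. Outer side wall of each (y=+-100) is open from x=-61 to x=-1; other walls whole. Lower corner (-x,+y) or (-x,-y) to empty that bay. -x starts facing the robot within 25 deg.
- pan: Loose open square sheet-steel pan, 180 x 180 mm outside, 45 mm tall, walls and floor 4 mm, 1 kg, on the bench to the left or right of the tray. Origin at the centre of its underside, z up, sides along its x and y.
- nut_center (a point): Centre of the large plain steel hexagonal nut (36 mm across flats, 42 across corners, 20 tall, 0.11 kg), flat in the rear (+x) half of one tray bay; which bay varies. Oiled: it begins to slide when the tray leans about 10 degrees and runs out of its bay within about a second when its gap corner is tipped 35 to 40 degrees.
- collar_center (a point): Centre of the plain steel round collar (ring, 36 mm outside, 21 mm bore, 20 mm tall, 0.1 kg), lying flat in the other bay of the tray; oiled like the nut. It is to stay in the tray.

How it is judged:
On the way, in this order (a step that is already met when the one before it is completed fails the run):
1. the tray is off the bench and being tipped (angle between tray_grip's own z axis and vertical above 0.09 rad and height (world z) of tray_grip above 0.115 m), for 0.05 s.
2. the nut lies in the pan (x of nut_center in the frame of pan between -0.086 and 0.086 m and y of nut_center in the frame of pan between -0.086 and 0.086 m and z of nut_center in the frame of pan below 0.045 m), for 0.2 s.
At the end, for the whole second after the job is handed in: The nut lies at rest inside the pan (its centre within the walls and below the rim), the collar is still in the tray, the pan stands on the bench and the tray stands level (within 4.5 degrees) on the bench itself, at rest and released (all of step 2 and x of collar_center in the frame of tray_grip between -0.062 and 0.062 m and y of collar_center in the frame of tray_grip between -0.1 and 0.1 m and z of collar_center in the frame of tray_grip between -0.096 and -0.06 m and angle between each of tray_grip, pan's own z axis and vertical below 0.08 rad and height (world z) of tray_grip between 0.088 and 0.104 m and height (world z) of pan below 0.01 m and linear speed of tray below 0.02 m/s and linear speed of nut below 0.03 m/s); the robot touches nothing.
It fails at once if the gripper touches the nut (contact force between the fingers and nut above 0.5 N).
It also fails if it takes over 70 s, if anything falls off the work surface, if the arm or the gripper's body presses on something with over 40 N, if the wrist force passes 120 N, or if a joint passes its speed limit or range.

## Working session

There is one attempt and no reset: what is moved stays moved. The work goes in short steps, Python scripts to look and compute and a tool call to move; the robot and the scene stay as the last step left them, time stands still between calls to the robot, and variables do not carry over. Pictures are saved under pics/ and viewed, about 8 in all and at most 12, crops included, and the job is handed in when it is done.

Besides the shell and the picture viewer there is one more tool, called after "Call:" as name(argument=value, ...) on one line, values as JSON. servo_tool: Moves the arm, as the interface text tells. Its arguments: {"type":"object","properties":{"increments":{"type":"array","items":{"type":"array"}},"newtons":{"type":"number"}},"required":["increments"]}

```bash
ls; mkdir -p pics
cat > h.py <<'E'
import numpy as np, cv2
from scipy.spatial.transform import Rotation as R
from rig import read_state, read_camera, camera_info
def cloud(name):
    ci=camera_info(name); img,d=read_camera(name)
    K=np.array(ci["K"]); Rm=R.from_rotvec(np.ravel(ci["rvec"])).as_matrix(); t=np.ravel(ci["tvec"])
    v,u=np.mgrid[0:480,0:640]
    pc=np.stack([(u-K[0,2])/K[0,0]*d,(v-K[1,2])/K[1,1]*d,d],-1)
    return img,d,(pc-t)@Rm
def save(n,img): cv2.imwrite("pics/"+n,cv2.cvtColor(img,cv2.COLOR_RGB2BGR))
E
python3 - <<'E'
from h import *
print(read_state())
for n in ("scene","side"):
    img,d,P=cloud(n); save(n+"0.png",img); np.savez("/tmp/"+n+".npz",img=img,d=d,P=P)
    m=(d>0)&(P[...,2]>0.02)&(P[...,2]<0.14)
    print(n,(d>0).mean(),P[m].min(0) if m.any() else 0,P[m].max(0) if m.any() else 0)
E
```

```text
pics
{'clock': 0.0, 'joints': array([-1.15989054e+00,  2.64752333e-01,  1.60534425e+00,  2.74243446e-06,
        1.27365938e+00, -3.68824735e-02]), 'joint_vel': array([ 1.28923752e-03,  8.05084054e-04,  8.88996693e-05, -5.68218664e-04,
       -5.68068745e-05, -3.83485988e-04]), 'tau': array([ 3.11733334e-05, -5.02107024e+01, -3.56877387e+01,  7.29832286e-02,
        2.92310072e-02, -2.00449763e-04]), 'eef_pos': array([ 0.29199258, -0.60781624,  0.23740459]), 'tool_rot': array([-3.06110646e+00, -6.97048961e-01,  6.27318394e-04]), 'wrist_force': array([0.14560028, 0.29820711, 0.0255204 ]), 'torque': array([ 0.0124686 , -0.04168513, -0.02166312]), 'grip_width': 0.08818288194630879}
scene 0.9958919270833333 [-1.09177174 -2.08355782  0.02000087] [1.09655887 0.37385181 0.13998938]
side 0.99615234375 [-0.07585153 -0.40972993  0.02000018] [2.42867944 1.85526999 0.1399867 ]
```

View pics/scene0.png

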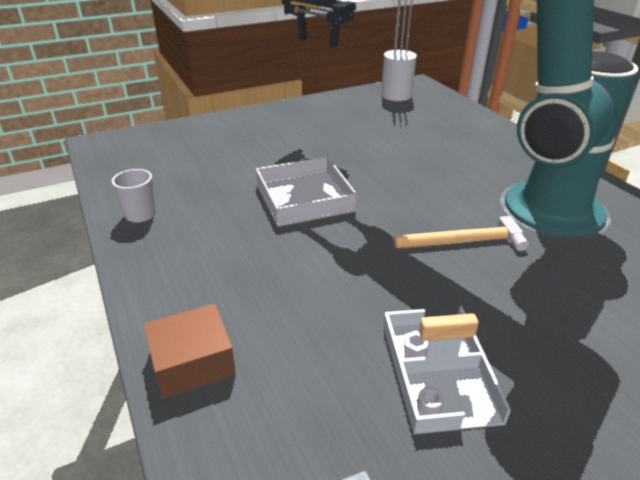

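View pics/side0.png

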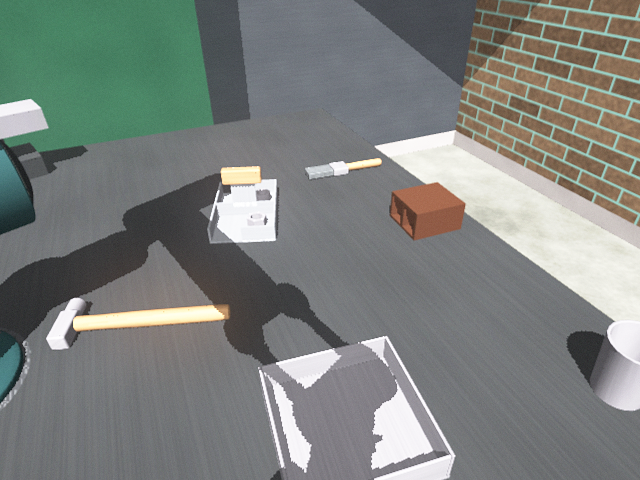

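The scene view shows the tray at about (445,370) with an orange grip at (448,327). A hex-looking nut sits at (416,341) in the bay nearer the pan (-y), and the round collar is at (430,398) in the +y bay. The pan is at (305,190). The side view agrees: the nut is at (256,218) in the near (-y) bay and the pan is in the foreground.

Run:
```python
from h import *
c={}
for n in("scene","side"):
    z=np.load(f"/tmp/{n}.npz"); img,d,P=z["img"],z["d"],z["P"]
    hsv=cv2.cvtColor(img,cv2.COLOR_RGB2HSV)
    ws=(d>0)&(P[...,0]>0.3)&(P[...,0]<0.9)&(abs(P[...,1])<0.6)
    g=ws&(hsv[...,1]>100)&(P[...,2]>0.06)&(P[...,2]<0.13)
    top=g&(P[...,2]>P[g][:,2].max()-0.006)
    q=P[top]; r=cv2.minAreaRect((q[:,:2]*1000).astype(np.float32)); print(n,"grip n",g.sum(),top.sum(),"ztop",q[:,2].max(),r)
    gc=np.array(r[0])/1000
    m=ws&(hsv[...,1]<60)&(P[...,2]>0.012)&(P[...,2]<0.07)
    nl,lab,st,ce=cv2.connectedComponentsWithStats(m.astype(np.uint8))
    for i in range(1,nl):
        if st[i,4]>100:
            q=P[lab==i]; print(" comp",st[i],q.min(0).round(3),q.max(0).round(3),cv2.minAreaRect((q[:,:2]*1000).astype(np.float32)))
```

```text
scene grip n 2542 185 ztop 0.11241257269156076 ((513.7379760742188, 258.77069091796875), (20.80481719970703, 78.50794982910156), 69.0357894897461)
 comp [ 256  157  101   64 2569] [ 0.387 -0.383  0.012] [ 0.587 -0.179  0.048] ((486.1578674316406, -281.97216796875), (188.26895141601562, 182.483154296875), 83.39138793945312)
 comp [118 177  30  10 175] [ 0.806 -0.415  0.051] [ 0.865 -0.393  0.07 ] ((835.2586059570312, -405.04278564453125), (20.486146926879883, 59.346317291259766), 86.71319580078125)
 comp [116 185  39  34 770] [ 0.8   -0.379  0.012] [ 0.874 -0.339  0.07 ] ((838.918212890625, -357.24884033203125), (36.24171829223633, 73.97953033447266), 84.5111312866211)
 comp [ 384  309  127  120 4164] [0.438 0.142 0.012] [0.608 0.375 0.07 ] ((512.9093017578125, 258.1609191894531), (202.91897583007812, 131.65257263183594), 69.88092803955078)
 comp [417 386  27  27 469] [0.547 0.286 0.012] [0.583 0.321 0.027] ((564.8739013671875, 303.15924072265625), (35.15164566040039, 35.55536651611328), 19.334941864013672)
 comp [342 471  28   9 135] [0.701 0.35  0.015] [0.732 0.366 0.02 ] ((714.2428
[... 584 characters left out ...]
 307  66  14 612] [ 0.3   -0.041  0.015] [0.392 0.001 0.029] ((346.0987854003906, -21.481311798095703), (13.876489639282227, 98.94857788085938), 71.77213287353516)
 comp [ 258  335  197  145 5651] [ 0.391 -0.382  0.012] [ 0.587 -0.182  0.049] ((487.01080322265625, -282.0242614746094), (181.5673828125, 180.59735107421875), 82.82099151611328)
 comp [611 334  29  28 501] [ 0.837 -0.373  0.035] [ 0.87  -0.343  0.07 ] ((856.5795288085938, -354.4997863769531), (11.164393424987793, 42.74803924560547), 47.77356719970703)
 comp [ 591  345   49   62 1667] [ 0.799 -0.41   0.012] [ 0.831 -0.347  0.07 ] ((812.5322875976562, -380.6929931640625), (26.478130340576172, 64.71253204345703), 10.295207977294922)
```

Run:
```python
import cv2,numpy as np
a=cv2.imread("pics/scene0.png")[300:440,375:515]; b=cv2.imread("pics/side0.png")[155:255,195:295]
cv2.imwrite("pics/crop0.png",np.hstack([cv2.resize(a,(400,400),interpolation=2),cv2.resize(b,(400,400),interpolation=2)]))
```

```text
(no output)
```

View pics/crop0.png

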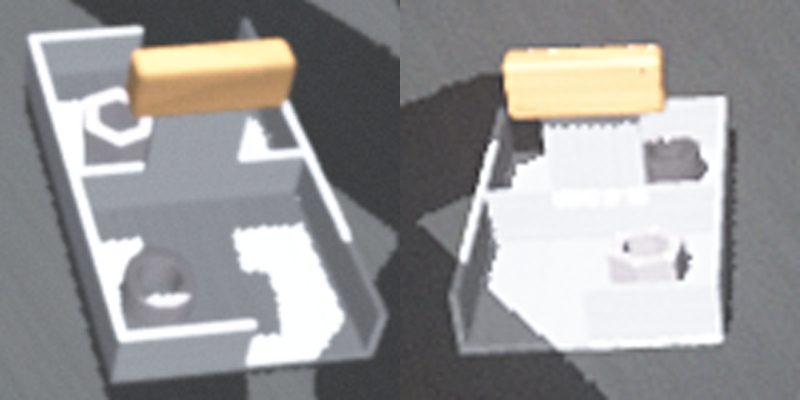

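The crop shows the hex nut in the -y bay, which faces the pan, and the ring collar in the +y bay. Both cameras agree on the poses:
- **Tray:** centre (0.513, 0.258), yaw about -20°.
- **Pan:** centre (0.4865, -0.282), yaw about -7°.

Next I plan the approach.

```bash
cat >> h.py <<'E'
def down(yaw_y): # tool pointing down, tool y at world angle yaw_y (deg)
    a=np.radians(yaw_y); y=np.array([np.cos(a),np.sin(a),0]); z=np.array([0,0,-1.]); x=np.cross(y,z)
    return R.from_matrix(np.stack([x,y,z],1))
def plan(p0,R0,p1,R1,prof):
    """prof: row weights; returns rows in tool axes"""
    w=np.cumsum(np.r_[0,prof])/np.sum(prof); rv=(R0.inv()*R1).as_rotvec(); p0,p1=np.array(p0),np.array(p1)
    for a,b in zip(w[:-1],w[1:]):
        Ra=R0*R.from_rotvec(rv*a)
        print([list((rv*(b-a)).round(3)),list((Ra.inv().apply((p1-p0)*(b-a))*1000).round(0)),0])
def cur():
    s=read_state(); return s["eef_pos"],R.from_rotvec(s["tool_rot"])
def err(p1,R1):
    p,Q=cur(); print("p",p.round(4),"turn",(Q.inv()*R1).as_rotvec().round(4),"shift",(Q.inv().apply(np.array(p1)-p)*1000).round(1))
E
python3 - <<'E'
from h import *
p,Q=cur(); plan(p,Q,[.5135,.2585,.2],down(69.8),[1]*20)
E
```

```text
[[np.float64(-0.0), np.float64(-0.0), np.float64(-0.117)], [np.float64(29.0), np.float64(-34.0), np.float64(2.0)], 0]
[[np.float64(-0.0), np.float64(-0.0), np.float64(-0.117)], [np.float64(33.0), np.float64(-31.0), np.float64(2.0)], 0]
[[np.float64(-0.0), np.float64(-0.0), np.float64(-0.117)], [np.float64(36.0), np.float64(-27.0), np.float64(2.0)], 0]
[[np.float64(-0.0), np.float64(-0.0), np.float64(-0.117)], [np.float64(39.0), np.float64(-22.0), np.float64(2.0)], 0]
[[np.float64(-0.0), np.float64(-0.0), np.float64(-0.117)], [np.float64(41.0), np.float64(-18.0), np.float64(2.0)], 0]
[[np.float64(-0.0), np.float64(-0.0), np.float64(-0.117)], [np.float64(43.0), np.float64(-13.0), np.float64(2.0)], 0]
[[np.float64(-0.0), np.float64(-0.0), np.float64(-0.117)], [np.float64(44.0), np.float64(-8.0), np.float64(2.0)], 0]
[[np.float64(-0.0), np.float64(-0.0), np.float64(-0.117)], [np.float64(45.0), np.float64(-2.0), np.float64(2.0)], 0]
[[np.float64(-0.0), np.float64(-0.0), np.float64(-0.117)], [np.float64(45.0), np.float64(3.0), np.float64(2.0)], 0]
[[np.float64(-0.0), np.float64(-0.0), np.f
[... 543 characters left out ...]
[np.float64(-0.0), np.float64(-0.0), np.float64(-0.117)], [np.float64(32.0), np.float64(31.0), np.float64(2.0)], 0]
[[np.float64(-0.0), np.float64(-0.0), np.float64(-0.117)], [np.float64(28.0), np.float64(35.0), np.float64(2.0)], 0]
[[np.float64(-0.0), np.float64(-0.0), np.float64(-0.117)], [np.float64(24.0), np.float64(38.0), np.float64(2.0)], 0]
[[np.float64(-0.0), np.float64(-0.0), np.float64(-0.117)], [np.float64(20.0), np.float64(40.0), np.float64(2.0)], 0]
[[np.float64(-0.0), np.float64(-0.0), np.float64(-0.117)], [np.float64(15.0), np.float64(42.0), np.float64(2.0)], 0]
[[np.float64(-0.0), np.float64(-0.0), np.float64(-0.117)], [np.float64(10.0), np.float64(44.0), np.float64(2.0)], 0]
```

Call:
servo_tool(increments=[[[0, 0, -0.117], [29, -34, 2], 0], [[0, 0, -0.117], [33, -31, 2], 0], [[0, 0, -0.117], [36, -27, 2], 0], [[0, 0, -0.117], [39, -22, 2], 0], [[0, 0, -0.117], [41, -18, 2], 0], [[0, 0, -0.117], [43, -13, 2], 0], [[0, 0, -0.117], [44, -8, 2], 0], [[0, 0, -0.117], [45, -2, 2], 0]])

```text
clock: 0.9
eef_pos: [0.3753, -0.2502, 0.216]
tool_rot: [-2.386, -2.032, -0.001]
wrist_force: [1.7, 0.2, -0.3]
grip_width: 0.0883
```

Call:
servo_tool(increments=[[[0, 0, -0.117], [45, 3, 2], 0], [[0, 0, -0.117], [44, 8, 2], 0], [[0, 0, -0.117], [43, 13, 2], 0], [[0, 0, -0.117], [41, 18, 2], 0], [[0, 0, -0.117], [39, 23, 2], 0], [[0, 0, -0.117], [36, 27, 2], 0], [[0, 0, -0.117], [32, 31, 2], 0], [[0, 0, -0.117], [28, 35, 2], 0]])

```text
clock: 1.7
eef_pos: [0.4471, 0.1165, 0.1999]
tool_rot: [-1.158, -2.915, -0.007]
wrist_force: [1.3, -0.6, 0.6]
grip_width: 0.0879
```

```bash
sed -i 's/print(\[list.*/print([(rv*(b-a)).round(3).tolist(),(Ra.inv().apply((p1-p0)*(b-a))*1000).round(0).tolist(),0])/' h.py
python3 - <<'E'
from h import *
T=([.5135,.2585,.2],down(69.8)); err(*T); p,Q=cur(); plan(p,Q,*T,[1]*8)
E
```

```text
p [0.4471 0.1165 0.1999] turn [ 0.0037 -0.0062 -0.4037] shift [ 49.1 148.8   0.5]
[[0.0, -0.001, -0.05], [6.0, 19.0, 0.0], 0]
[[0.0, -0.001, -0.05], [5.0, 19.0, 0.0], 0]
[[0.0, -0.001, -0.05], [4.0, 19.0, 0.0], 0]
[[0.0, -0.001, -0.05], [3.0, 19.0, 0.0], 0]
[[0.0, -0.001, -0.05], [2.0, 19.0, 0.0], 0]
[[0.0, -0.001, -0.05], [1.0, 20.0, 0.0], 0]
[[0.0, -0.001, -0.05], [0.0, 20.0, -0.0], 0]
[[0.0, -0.001, -0.05], [-1.0, 20.0, -0.0], 0]
```

Call:
servo_tool(increments=[[[0, 0, -0.07], [9, 27, 0], 0], [[0, 0, -0.07], [7, 27, 0], 0], [[0, 0, -0.07], [5, 27, 0], 0], [[0, 0, -0.07], [3, 27, 0], 0], [[0, 0, -0.07], [1, 27, 0], 0], [[0, 0, -0.06], [0, 22, 0], 0], [[0, 0, -0.02], [0, 8, 0], 0], [[0, 0, 0], [0, 0, 0], 0]])

```text
clock: 2.5
eef_pos: [0.5131, 0.2824, 0.1959]
tool_rot: [-0.463, -3.097, -0.004]
wrist_force: [0.3, -0.2, -0.0]
grip_width: 0.0879
```

Run:
```python
from h import *
err([.5135,.2585,.077],down(69.8)); print(read_state()["joints"])
```

```text
p [0.5131 0.2824 0.1959] turn [ 0.0009 -0.0107  0.0559] shift [ -8.6 -22.9 118.7]
[ 0.45585936  0.13141946  1.84224191  0.00888121  1.17488076 -0.82176904]
```

Call:
servo_tool(increments=[[[0, -0.01, 0.055], [-8, -22, 20], 0], [[0, 0, 0], [0, 0, 30], 0], [[0, 0, 0], [0, 0, 20], 0], [[0, 0, 0], [0, 0, 0], 0], [[0, 0, 0], [0, 0, 0], 0]])

```text
clock: 3.0
eef_pos: [0.5127, 0.2542, 0.1247]
tool_rot: [-0.563, -3.091, 0.001]
wrist_force: [0.2, 0.3, -0.1]
grip_width: 0.0879
```

Run:
```python
from h import *
img,d,P=cloud("wrist"); save("w1.png",img)
hsv=cv2.cvtColor(img,cv2.COLOR_RGB2HSV)
g=(d>0)&(hsv[...,1]>80)&(P[...,2]>0.085)&(P[...,2]<0.125)
if g.sum()>20:
    q=P[g]; print(g.sum(),q.max(0),cv2.minAreaRect((q[:,:2]*1000).astype(np.float32)))
err([.5135,.2585,.077],down(69.8))
```

```text
6542 [0.55108545 0.30641522 0.1249943 ] ((505.9804992675781, 257.0605163574219), (83.8635482788086, 72.86613464355469), 27.236557006835938)
p [0.5126 0.2542 0.1247] turn [-0.0012 -0.     -0.0075] shift [ 0.7  4.4 47.7]
```

View pics/w1.png

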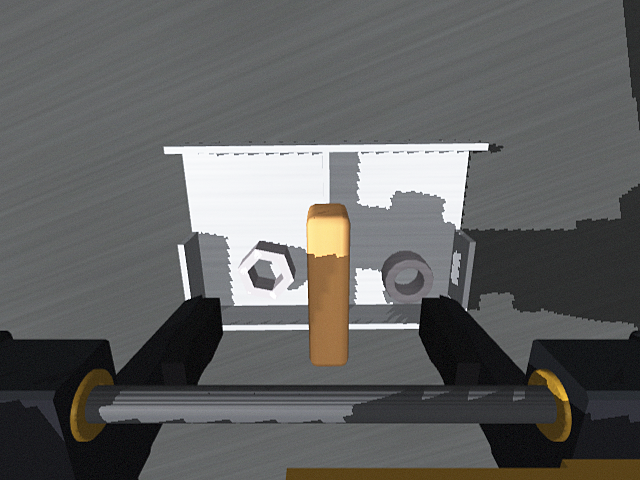

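The wrist view shows the grip at (328,285), well aligned between the fingers. The nut (267,268) is on the left and the collar (407,275) on the right. The gaps are in the upper (-x) half of the tray. Next I descend and close.

Call:
servo_tool(increments=[[[0, 0, -0.007], [1, 4, 20], 0], [[0, 0, 0], [0, 0, 17], 0], [[0, 0, 0], [0, 0, 4], 0], [[0, 0, 0], [0, 0, 0], 0], [[0, 0, 0], [0, 0, 0], 0]])

```text
clock: 3.55
eef_pos: [0.5177, 0.2595, 0.0907]
tool_rot: [0.553, 3.083, 0.008]
wrist_force: [-0.4, 0.2, -0.3]
grip_width: 0.0879
```

Run:
```python
from h import *
err([.5135,.2585,.077],down(69.8))
```

```text
p [0.5177 0.2595 0.0907] turn [ 0.0068  0.0084 -0.0022] shift [ 3.7 -2.5 13.7]
```

Call:
servo_tool(increments=[[[0.007, 0.008, 0], [4, -2, 8], 0], [[0, 0, 0], [0, 0, 4], 0], [[0, 0, 0], [0, 0, 0], 0]])

```text
clock: 3.85
eef_pos: [0.5147, 0.2597, 0.0806]
tool_rot: [0.554, 3.089, 0.003]
wrist_force: [-0.6, 0.5, -0.5]
grip_width: 0.0881
```

Run:
```python
from h import *
err([.5135,.2585,.077],down(69.8))
```

```text
p [0.5147 0.2597 0.0806] turn [ 0.0024  0.0029 -0.0023] shift [ 0.7 -1.6  3.6]
```

Close enough; I close at 60 N.

Call:
servo_tool(increments=[[[0.002, 0.003, 0], [0, -1, 2], 100], [[0, 0, 0], [0, 0, 0], 150], [[0, 0, 0], [0, 0, 0], 200], [[0, 0, 0], [0, 0, 0], 255], [[0, 0, 0], [0, 0, 0], 255], [[0, 0, 0], [0, 0, 0], 255], [[0, 0, 0], [0, 0, 0], 255], [[0, 0, 0], [0, 0, 0], 255]], newtons=60)

```text
clock: 4.65
eef_pos: [0.5145, 0.2588, 0.0787]
tool_rot: [-0.554, -3.092, -0.001]
wrist_force: [0.2, -0.1, 0.1]
grip_width: 0.0264
```

Run:
```python
from h import *
s=read_state(); print(s["eef_pos"],s["grip_width"],s["wrist_force"],s["torque"])
err([.5135,.2585,.077],down(69.8))
```

```text
[0.51451455 0.2588381  0.07865759] 0.026413516755096244 [ 0.20361486 -0.11292525  0.06349426] [-0.01840836 -0.16053094  0.0096396 ]
p [0.5145 0.2588 0.0787] turn [ 0.0004 -0.0001 -0.0023] shift [ 0.8 -0.7  1.7]
```

Call:
servo_tool(increments=[[[0, 0, 0], [0, 0, 0], 255], [[0, 0, 0], [0, 0, 0], 255], [[0, 0, 0], [0, 0, 0], 255], [[0, 0, 0], [0, 0, 0], 255]])

```text
clock: 5.05
eef_pos: [0.5143, 0.2585, 0.0786]
tool_rot: [-0.554, -3.092, 0.001]
wrist_force: [-0.2, -0.4, 0.3]
grip_width: 0.0195
```

Call:
servo_tool(increments=[[[0, 0, 0], [0, 0, -4], 255], [[0, 0, 0], [0, 0, -10], 255], [[0, 0, 0], [0, 0, -16], 255], [[0, 0, 0], [0, 0, -20], 255], [[0, 0, 0], [0, 0, -18], 255], [[0, 0, 0], [0, 0, -12], 255], [[0, 0, 0], [0, 0, -6], 255], [[0, 0, 0], [0, 0, 0], 255]])

```text
clock: 5.85
eef_pos: [0.5074, 0.2558, 0.1614]
tool_rot: [-0.552, -3.077, 0.015]
wrist_force: [0.2, -0.1, -6.7]
grip_width: 0.0197
```

Run:
```python
from h import *
s=read_state(); print(s["grip_width"],s["wrist_force"],s["torque"])
c=np.array([.4865,-.282]); u=c/np.linalg.norm(c); print(u)
# tilted: gap-centre exits 16mm toward robot of grip; want nut leaving ~35mm outward of pan centre
T=np.r_[c+u*0.05,.2]; R1=down(13); err(T,R1)
p,Q=cur(); T1=T.copy(); T1[2]=p[2]
plan(p,Q,T1,R1,[.3,.6]+[1]*22+[.7,.5,.3,.2])
```

```text
0.01966813908381236 [ 0.19399443 -0.10710189 -6.71463004] [ 0.04403263 -0.0785852   0.06965608]
[ 0.86516237 -0.50149185]
p [0.5074 0.2558 0.1614] turn [-0.0181 -0.0064  0.9889] shift [-216.1 -520.5  -35.1]
[[-0.0, -0.0, 0.012], [-3.0, -6.0, 0.0], 0]
[[-0.0, -0.0, 0.024], [-5.0, -13.0, 0.0], 0]
[[-0.001, -0.0, 0.04], [-10.0, -21.0, 0.0], 0]
[[-0.001, -0.0, 0.04], [-10.0, -20.0, 0.0], 0]
[[-0.001, -0.0, 0.04], [-11.0, -20.0, 0.0], 0]
[[-0.001, -0.0, 0.04], [-12.0, -20.0, 0.0], 0]
[[-0.001, -0.0, 0.04], [-13.0, -19.0, 0.0], 0]
[[-0.001, -0.0, 0.04], [-14.0, -18.0, 0.0], 0]
[[-0.001, -0.0, 0.04], [-14.0, -18.0, 0.0], 0]
[[-0.001, -0.0, 0.04], [-15.0, -17.0, 0.0], 0]
[[-0.001, -0.0, 0.04], [-16.0, -17.0, 0.0], 0]
[[-0.001, -0.0, 0.04], [-16.0, -16.0, 0.0], 0]
[[-0.001, -0.0, 0.04], [-17.0, -15.0, 0.0], 0]
[[-0.001, -0.0, 0.04], [-18.0, -15.0, 0.0], 0]
[[-0.001, -0.0, 0.04], [-18.0, -14.0, 0.0], 0]
[[-0.001, -0.0, 0.04], [-19.0, -13.0, 0.0], 0]
[[-0.001, -0.0, 0.04], [-19.0, -12.0, 0.0], 0]
[[-0.001, -0.0, 0.04], [-20.0, -12.0, 0.0], 0]
[[-0.001, -0.0, 0.04], [-20.0, -11.0, 0.0], 0]
[[-0.001, -0.0, 0.04], [-21.0, -10.0, -0.0], 0]
[[-0.001, -0.0, 0.04], [-21.0, -9.0, -0.0], 0]
[[-0.001, -0.0, 0.04], [-21.0, -8.0, -0.0], 0]
[[-0.001, -0.0, 0.04], [-22.0, -8.0, -0.0], 0]
[[-0.001, -0.0, 0.04], [-22.0, -7.0, -0.0], 0]
[[-0.001, -0.0, 0.028], [-16.0, -4.0, -0.0], 0]
[[-0.0, -0.0, 0.02], [-11.0, -3.0, -0.0], 0]
[[-0.0, -0.0, 0.012], [-7.0, -1.0, -0.0], 0]
[[-0.0, -0.0, 0.008], [-4.0, -1.0, -0.0], 0]
```

Call:
servo_tool(increments=[[[-0.008, -0.004, 0.012], [-3, -6, -3], 255], [[-0.004, 0, 0.024], [-5, -13, -4], 255], [[0, 0, 0.04], [-10, -21, -4], 255], [[0, 0, 0.04], [-10, -20, -4], 255], [[0, 0, 0.04], [-11, -20, -4], 255], [[0, 0, 0.04], [-12, -20, -4], 255], [[0, 0, 0.04], [-13, -19, -3], 255], [[0, 0, 0.04], [-14, -18, -3], 255]])

```text
clock: 6.65
eef_pos: [0.5075, 0.0865, 0.1854]
tool_rot: [-0.992, -2.962, 0.011]
wrist_force: [0.2, -0.2, -6.0]
grip_width: 0.0195
```

Run:
```python
from h import *
c=np.array([.4865,-.282]); u=c/np.linalg.norm(c)
T=np.r_[c+u*0.05,.215]; R1=down(13); err(T,R1)
p,Q=cur()
plan(p,Q,T,R1,[1]*11+[.8,.7,.5,.3,.2])
```

```text
p [0.5075 0.0865 0.1854] turn [-0.0174 -0.0099  0.6977] shift [-254.3 -301.3  -29.5]
[[-0.001, -0.001, 0.052], [-19.0, -22.0, -2.0], 0]
[[-0.001, -0.001, 0.052], [-20.0, -21.0, -2.0], 0]
[[-0.001, -0.001, 0.052], [-21.0, -20.0, -2.0], 0]
[[-0.001, -0.001, 0.052], [-22.0, -19.0, -2.0], 0]
[[-0.001, -0.001, 0.052], [-23.0, -18.0, -2.0], 0]
[[-0.001, -0.001, 0.052], [-24.0, -17.0, -2.0], 0]
[[-0.001, -0.001, 0.052], [-25.0, -15.0, -2.0], 0]
[[-0.001, -0.001, 0.052], [-26.0, -14.0, -2.0], 0]
[[-0.001, -0.001, 0.052], [-26.0, -13.0, -2.0], 0]
[[-0.001, -0.001, 0.052], [-27.0, -11.0, -2.0], 0]
[[-0.001, -0.001, 0.052], [-27.0, -10.0, -2.0], 0]
[[-0.001, -0.001, 0.041], [-22.0, -7.0, -2.0], 0]
[[-0.001, -0.001, 0.036], [-20.0, -5.0, -2.0], 0]
[[-0.001, -0.0, 0.026], [-14.0, -3.0, -1.0], 0]
[[-0.0, -0.0, 0.016], [-9.0, -2.0, -1.0], 0]
[[-0.0, -0.0, 0.01], [-6.0, -1.0, -0.0], 0]
```

Call:
servo_tool(increments=[[[-0.005, -0.002, 0.045], [-16, -19, -2], 255], [[-0.004, -0.002, 0.045], [-17, -18, -2], 255], [[-0.002, -0.002, 0.045], [-18, -17, -2], 255], [[0, 0, 0.045], [-19, -16, -2], 255], [[0, 0, 0.045], [-20, -15, -2], 255], [[0, 0, 0.045], [-20, -15, -2], 255], [[0, 0, 0.045], [-21, -13, -2], 255], [[0, 0, 0.045], [-21, -12, -2], 255]])

```text
clock: 7.45
eef_pos: [0.5112, -0.1273, 0.1969]
tool_rot: [-1.546, -2.716, 0.011]
wrist_force: [0.5, 0.4, -6.8]
grip_width: 0.0194
```

Run:
```python
from h import *
c=np.array([.4865,-.282]); u=c/np.linalg.norm(c)
T=np.r_[c+u*0.05,.215]; R1=down(13); err(T,R1)
p,Q=cur()
plan(p,Q,T,R1,[1]*5+[.8,.7,.6,.4,.3,.2,.1])
```

```text
p [ 0.5112 -0.1273  0.1969] turn [-0.0159 -0.0084  0.3089] shift [-163.8  -76.1  -18.7]
[[-0.002, -0.001, 0.038], [-20.0, -9.0, -2.0], 0]
[[-0.002, -0.001, 0.038], [-21.0, -9.0, -2.0], 0]
[[-0.002, -0.001, 0.038], [-21.0, -8.0, -2.0], 0]
[[-0.002, -0.001, 0.038], [-21.0, -7.0, -2.0], 0]
[[-0.002, -0.001, 0.038], [-21.0, -6.0, -2.0], 0]
[[-0.002, -0.001, 0.031], [-17.0, -4.0, -2.0], 0]
[[-0.001, -0.001, 0.027], [-15.0, -3.0, -2.0], 0]
[[-0.001, -0.001, 0.023], [-13.0, -2.0, -1.0], 0]
[[-0.001, -0.0, 0.015], [-9.0, -1.0, -1.0], 0]
[[-0.001, -0.0, 0.011], [-7.0, -1.0, -1.0], 0]
[[-0.0, -0.0, 0.008], [-4.0, -1.0, -0.0], 0]
[[-0.0, -0.0, 0.004], [-2.0, -0.0, -0.0], 0]
```

Call:
servo_tool(increments=[[[-0.006, -0.004, 0.038], [-20, -9, -2], 255], [[-0.004, -0.002, 0.038], [-20, -8, -2], 255], [[0, 0, 0.036], [-19, -8, -2], 255], [[0, 0, 0.03], [-17, -6, -2], 255], [[0, 0, 0.025], [-14, -5, -2], 255], [[0, 0, 0.02], [-11, -4, -2], 255], [[0, 0, 0.015], [-8, -2, -1], 255], [[0, 0, 0.01], [-5, -1, -1], 255]])

```text
clock: 8.25
eef_pos: [0.5111, -0.2615, 0.2067]
tool_rot: [-1.858, -2.515, 0.01]
wrist_force: [-0.3, 0.5, -5.5]
grip_width: 0.0196
```

Run:
```python
from h import *
c=np.array([.4865,-.282]); u=c/np.linalg.norm(c)
T=np.r_[c+u*0.05,.215]; R1=down(13); err(T,R1)
```

```text
p [ 0.5111 -0.2615  0.2067] turn [-0.0142 -0.0075  0.0715] shift [-49.    4.3  -8.7]
```

Call:
servo_tool(increments=[[[-0.006, -0.003, 0.015], [-10, 2, -2], 255], [[-0.004, -0.002, 0.015], [-10, 1, -2], 255], [[-0.002, 0, 0.012], [-9, 1, -2], 255], [[0, 0, 0.01], [-6, 0, -1], 255], [[0, 0, 0.005], [-3, 0, -1], 255], [[0, 0, 0], [-1, 0, 0], 255], [[0, 0, 0], [0, 0, 0], 255]])

```text
clock: 8.95
eef_pos: [0.5276, -0.3, 0.215]
tool_rot: [-1.94, -2.467, -0.002]
wrist_force: [0.2, 0.3, -6.2]
grip_width: 0.0194
```

Run:
```python
from h import *
c=np.array([.4865,-.282]); u=c/np.linalg.norm(c)
T=np.r_[c+u*0.05,.215]; R1=down(13); err(T,R1); print(read_state()["joints"].round(2))
a,_,_=cloud("scene"); b,_,_=cloud("wrist"); save("c2.png",np.hstack([cv2.resize(a,(400,300)),cv2.resize(b,(400,300))]))
```

```text
p [ 0.5276 -0.3     0.215 ] turn [-0.001  -0.0033  0.0107] shift [-7.4  0.5 -0. ]
[-0.56  0.15  1.78  0.    1.21 -0.8 ]
```

View pics/c2.png

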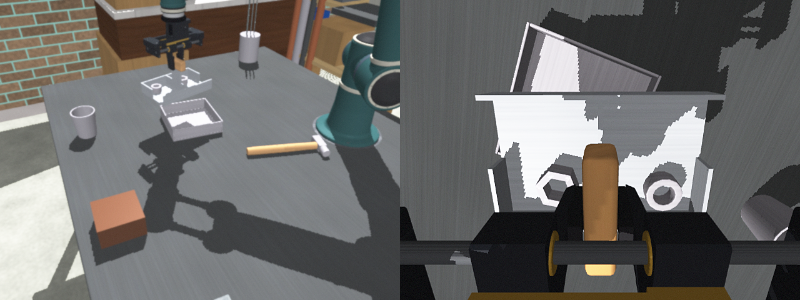

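The left half of the picture shows the tray held level beyond the pan. The right half (wrist view) shows the nut at (558,187) and the collar at (665,190), still in their bays, with the pan below at the top. From the gap geometry, the nut would leave about 40 mm off the line I want, so I shift the tray by about (+44, +30, -15) mm first.

Call:
servo_tool(increments=[[[0, 0, 0], [1, 3, 1], 255], [[0, 0, 0], [2, 6, 2], 255], [[0, 0, 0], [4, 9, 3], 255], [[0, 0, 0], [4, 9, 3], 255], [[0, 0, 0], [4, 9, 3], 255], [[0, 0, 0], [2, 6, 1], 255], [[0, 0, 0], [1, 3, 0], 255], [[0, 0, 0], [0, 0, 0], 255]])

```text
clock: 9.85
eef_pos: [0.5708, -0.2667, 0.1998]
tool_rot: [-1.936, -2.468, -0.003]
wrist_force: [0.0, -0.2, -7.3]
grip_width: 0.0194
```

Run:
```python
from h import *
err([.5715,-.27,.2],down(12.4)); print(read_state()["joints"].round(2))
```

```text
p [ 0.5708 -0.2667  0.1998] turn [-0.0016 -0.0052  0.0237] shift [-3.4 -0.1 -0.2]
[-0.48  0.21  1.74  0.    1.19 -0.72]
```

Call:
servo_tool(increments=[[[-0.05, -0.05, 0], [0, 0, 0], 255], [[-0.085, -0.085, 0], [0, 0, 0], 255], [[-0.085, -0.085, 0], [0, 0, 0], 255], [[-0.085, -0.085, 0], [0, 0, 0], 255], [[-0.085, -0.085, 0], [0, 0, 0], 255], [[-0.06, -0.06, 0], [0, 0, 0], 255], [[-0.02, -0.02, 0], [0, 0, 0], 255], [[0, 0, 0], [0, 0, 0], 255]])

```text
clock: 10.65
eef_pos: [0.5645, -0.2662, 0.1962]
tool_rot: [1.529, 1.945, 0.101]
wrist_force: [-0.4, 0.6, -6.2]
grip_width: 0.0195
```

Run:
```python
from h import *
p,Q=cur(); print(p,np.degrees(np.arccos(-Q.as_matrix()[2,2])),(down(13).inv()*Q).as_rotvec(),read_state()["wrist_force"])
```

```text
[ 0.56454152 -0.26619296  0.19620304] 38.38932372225045 [-0.47588647 -0.4716606  -0.01097842] [-0.44833082  0.58382558 -6.20832576]
```

Call:
servo_tool(increments=[[[0, 0, 0], [0, 0, 0], 255], [[0, 0, 0], [0, 0, 0], 255], [[0, 0, 0], [0, 0, 0], 255], [[0, 0, 0], [0, 0, 0], 255], [[0, 0, 0], [0, 0, 0], 255], [[0, 0, 0], [0, 0, 0], 255], [[0, 0, 0], [0, 0, 0], 255], [[0, 0, 0], [0, 0, 0], 255]])

```text
clock: 11.45
eef_pos: [0.5661, -0.268, 0.1986]
tool_rot: [1.532, 1.945, 0.1]
wrist_force: [0.8, 0.7, -6.2]
grip_width: 0.0196
```

Run:
```python
from h import *
p,Q=cur(); print(p,np.degrees(np.arccos(-Q.as_matrix()[2,2])),read_state()["wrist_force"])
a,_,_=cloud("side"); b,_,_=cloud("wrist"); save("c3.png",np.hstack([cv2.resize(a[:,160:560],(400,480)),cv2.resize(b,(400,300)) if 0 else cv2.copyMakeBorder(cv2.resize(b,(400,300)),0,180,0,0,0)]))
```

```text
[ 0.56609074 -0.26802445  0.19860287] 38.298782319302056 [ 0.83977426  0.65795259 -6.15917345]
```

View pics/c3.png

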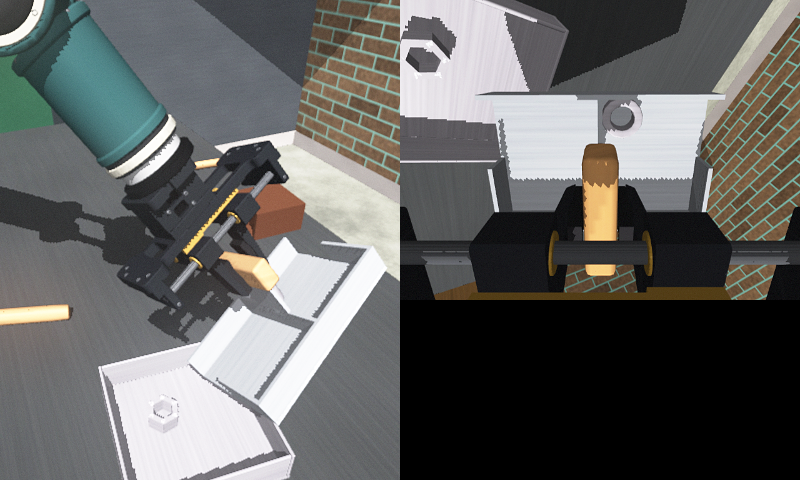

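The side view shows the nut lying in the pan at (163,412). The wrist view shows the collar at (622,115), still in its bay against the divider and the -x wall. Next I raise the tray, level it and carry it back.

Run:
```python
from h import *
p,Q=cur(); print(Q.inv().apply([0,0,10.]))
err([.575,-.25,.25],down(13))
plan(p,Q,[.575,-.25,.25],down(13),[1]*8)
```

```text
[-4.39096005  4.372594   -7.84855984]
p [ 0.566  -0.268   0.1985] turn [0.4739 0.4712 0.0096] shift [ -7.5  35.7 -41.5]
[[0.059, 0.059, 0.001], [-1.0, 4.0, -5.0], 0]
[[0.059, 0.059, 0.001], [-1.0, 4.0, -5.0], 0]
[[0.059, 0.059, 0.001], [-0.0, 4.0, -6.0], 0]
[[0.059, 0.059, 0.001], [0.0, 3.0, -6.0], 0]
[[0.059, 0.059, 0.001], [0.0, 3.0, -6.0], 0]
[[0.059, 0.059, 0.001], [1.0, 3.0, -6.0], 0]
[[0.059, 0.059, 0.001], [1.0, 2.0, -6.0], 0]
[[0.059, 0.059, 0.001], [2.0, 2.0, -6.0], 0]
```

Call:
servo_tool(increments=[[[0, 0, 0], [-5, 5, -9], 255], [[0.02, 0.02, 0], [-5, 5, -9], 255], [[0.05, 0.05, 0], [-2, 4, -8], 255], [[0.06, 0.06, 0], [0, 3, -6], 255], [[0.06, 0.06, 0], [0, 3, -6], 255], [[0.06, 0.06, 0], [0, 3, -3], 255], [[0.05, 0.05, 0], [0, 0, 0], 255], [[0.04, 0.04, 0], [0, 0, 0], 255]])

```text
clock: 12.35
eef_pos: [0.5687, -0.2586, 0.2556]
tool_rot: [1.829, 2.33, 0.034]
wrist_force: [0.7, 0.2, -6.2]
grip_width: 0.0198
```

Run:
```python
from h import *
err([.575,-.25,.25],down(13))
```

```text
p [ 0.5687 -0.2586  0.2556] turn [0.1295 0.1262 0.0131] shift [7.6 7.4 5.7]
```

Call:
servo_tool(increments=[[[0.04, 0.04, 0.003], [0, 0, 0], 255], [[0.03, 0.03, 0.003], [0, 0, 0], 255], [[0.015, 0.015, 0], [0, 0, 0], 255], [[0.005, 0.005, 0], [0, 0, 0], 255], [[0, 0, 0], [0, 0, 0], 255], [[0, 0, 0], [0, 0, 0], 255]])

```text
clock: 12.95
eef_pos: [0.5758, -0.2619, 0.2631]
tool_rot: [1.903, 2.415, 0.019]
wrist_force: [-0.5, -0.1, -6.7]
grip_width: 0.0194
```

Run:
```python
from h import *
T=[.525,.24,.2];err(T,down(13)); p,Q=cur()
plan(p,Q,T,down(13),[.3,.5,.7]+[1]*21)
```

```text
p [ 0.5758 -0.2619  0.2631] turn [0.0512 0.0447 0.0089] shift [502.3  65.1  44. ]
[[0.001, 0.001, 0.0], [7.0, 1.0, 1.0], 0]
[[0.001, 0.001, 0.0], [11.0, 1.0, 1.0], 0]
[[0.002, 0.001, 0.0], [16.0, 2.0, 1.0], 0]
[[0.002, 0.002, 0.0], [22.0, 3.0, 2.0], 0]
[[0.002, 0.002, 0.0], [22.0, 3.0, 2.0], 0]
[[0.002, 0.002, 0.0], [22.0, 3.0, 2.0], 0]
[[0.002, 0.002, 0.0], [22.0, 3.0, 2.0], 0]
[[0.002, 0.002, 0.0], [22.0, 3.0, 2.0], 0]
[[0.002, 0.002, 0.0], [22.0, 3.0, 2.0], 0]
[[0.002, 0.002, 0.0], [22.0, 3.0, 2.0], 0]
[[0.002, 0.002, 0.0], [22.0, 3.0, 2.0], 0]
[[0.002, 0.002, 0.0], [22.0, 3.0, 2.0], 0]
[[0.002, 0.002, 0.0], [22.0, 3.0, 2.0], 0]
[[0.002, 0.002, 0.0], [22.0, 3.0, 2.0], 0]
[[0.002, 0.002, 0.0], [22.0, 3.0, 2.0], 0]
[[0.002, 0.002, 0.0], [22.0, 3.0, 2.0], 0]
[[0.002, 0.002, 0.0], [22.0, 3.0, 3.0], 0]
[[0.002, 0.002, 0.0], [22.0, 3.0, 3.0], 0]
[[0.002, 0.002, 0.0], [22.0, 3.0, 3.0], 0]
[[0.002, 0.002, 0.0], [22.0, 3.0, 3.0], 0]
[[0.002, 0.002, 0.0], [22.0, 3.0, 3.0], 0]
[[0.002, 0.002, 0.0], [22.0, 3.0, 3.0], 0]
[[0.002, 0.002, 0.0], [22.0, 3.0, 3.0], 0]
[[0.002, 0.002, 0.0], [22.0, 3.0, 3.0], 0]
```

Call:
servo_tool(increments=[[[0.02, 0.02, 0], [5, 1, 0], 255], [[0.02, 0.015, 0], [8, 1, 1], 255], [[0.01, 0.01, 0], [12, 1, 1], 255], [[0, 0, 0], [15, 2, 2], 255], [[0, 0, 0], [18, 2, 2], 255], [[0, 0, 0], [20, 3, 2], 255], [[0, 0, 0], [20, 3, 2], 255], [[0, 0, 0], [20, 3, 2], 255]])

```text
clock: 13.75
eef_pos: [0.5617, -0.1337, 0.2498]
tool_rot: [-1.943, -2.462, -0.002]
wrist_force: [-0.2, 0.1, -5.5]
grip_width: 0.0198
```

Call:
servo_tool(increments=[[[0, 0, 0], [20, 3, 2], 255], [[0, 0, 0], [20, 3, 2], 255], [[0, 0, 0], [20, 3, 2], 255], [[0, 0, 0], [20, 3, 2], 255], [[0, 0, 0], [20, 3, 2], 255], [[0, 0, 0], [20, 3, 2], 255], [[0, 0, 0], [20, 3, 2], 255], [[0, 0, 0], [20, 3, 2], 255]])

```text
clock: 14.55
eef_pos: [0.5392, 0.0468, 0.2331]
tool_rot: [-1.933, -2.468, -0.006]
wrist_force: [1.0, -0.1, -6.0]
grip_width: 0.0195
```

Run:
```python
from h import *
T=[.525,.24,.2];err(T,down(13)); print(read_state()["grip_width"])
```

```text
p [0.5392 0.0468 0.2331] turn [-0.0015 -0.0079  0.0151] shift [190.7  32.5  34.6]
0.01949262151935643
```

Call:
servo_tool(increments=[[[0, 0, 0], [20, 3, 4], 255], [[0, -0.002, 0], [20, 3, 4], 255], [[0, -0.002, 0], [20, 3, 4], 255], [[0, 0, 0], [20, 3, 4], 255], [[0, 0, 0], [17, 3, 3], 255], [[0, 0, 0], [14, 2, 2], 255], [[0, 0, 0], [11, 2, 1], 255], [[0, 0, 0], [8, 1, 0], 255]])

```text
clock: 15.35
eef_pos: [0.5167, 0.1938, 0.2106]
tool_rot: [-1.922, -2.477, -0.004]
wrist_force: [-1.3, -0.0, -5.1]
grip_width: 0.0194
```

Call:
servo_tool(increments=[[[0, 0, 0], [5, 1, 0], 255], [[0, 0, 0], [3, 0, 0], 255], [[0, 0, 0], [1, 0, 0], 255], [[0, 0, 0], [0, 0, 0], 255], [[0, 0, 0], [0, 0, 0], 255]])

```text
clock: 15.85
eef_pos: [0.5156, 0.2033, 0.2113]
tool_rot: [-1.923, -2.478, -0.004]
wrist_force: [-0.4, 0.2, -5.6]
grip_width: 0.0196
```

Run:
```python
from h import *
p,Q=cur(); print(p); err(np.r_[p[:2],.079],down(12)); print(read_state()["grip_width"])
img,d,P=cloud("side"); s0=img
a=cv2.resize(img,(480,360)); b,_,_=cloud("wrist"); save("c4.png",np.hstack([a,cv2.resize(b,(320,360))]))
# tray level check: rim points from side/scene
img,d,P=cloud("scene")
hsv=cv2.cvtColor(img,cv2.COLOR_RGB2HSV)
m=(d>0)&(np.hypot(P[...,0]-p[0],P[...,1]-p[1])<.13)&(P[...,2]>p[2]-.09)&(P[...,2]<p[2]-.035)&(hsv[...,1]<60)
q=P[m]; print(len(q),q.min(0),q.max(0))
# top rim height per direction
e=[np.array([np.cos(t),np.sin(t)]) for t in np.radians([12,-78])]
for k,v in enumerate(e):
    s=(q[:,:2]-p[:2])@v; print(k,[(lo,np.percentile(q[(s>lo)&(s<lo+.01),2],97).round(4)) for lo in np.arange(-.1,.1,.02) if ((s>lo)&(s<lo+.01)).sum()>5])
```

```text
[0.51563575 0.20330738 0.21127448]
p [0.5156 0.2033 0.2113] turn [-0.001  -0.0055  0.0419] shift [-7.000e-01  1.000e-01  1.323e+02]
0.01963373127662922
9187 [0.401914  0.1328749 0.1310357] [0.62864568 0.29354552 0.17626721]
0 [(np.float64(-0.1), np.float64(0.1669)), (np.float64(-0.08), np.float64(0.1663)), (np.float64(-0.06), np.float64(0.1663)), (np.float64(-0.039999999999999994), np.float64(0.1672)), (np.float64(-0.01999999999999999), np.float64(0.1668)), (np.float64(1.3877787807814457e-17), np.float64(0.1739)), (np.float64(0.020000000000000018), np.float64(0.1664)), (np.float64(0.04000000000000001), np.float64(0.1663)), (np.float64(0.060000000000000026), np.float64(0.1665)), (np.float64(0.08000000000000004), np.float64(0.1665))]
1 [(np.float64(-0.08), np.float64(0.1666)), (np.float64(-0.06), np.float64(0.1673)), (np.float64(-0.039999999999999994), np.float64(0.1648)), (np.float64(-0.01999999999999999), np.float64(0.1704)), (np.float64(1.3877787807814457e-17), np.float64(0.1705)), (np.float64(0.020000000000000018), np.float64(0.1673)), (np.float64(0.04000000000000001), np.float64(0.1663)), (np.float64(0.060000000000000026), np.float64(0.1668))]
```

View pics/c4.png

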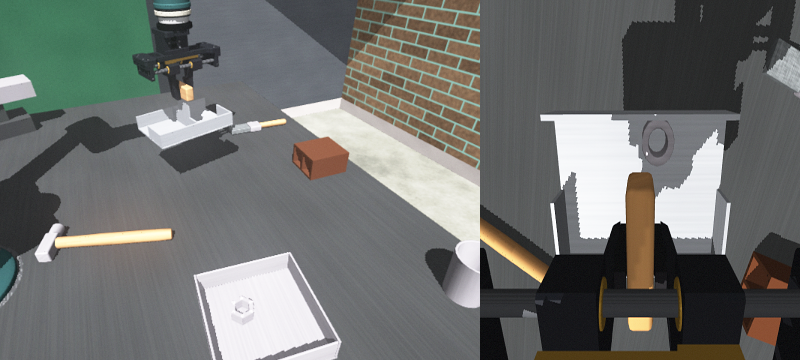

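The side view shows the nut at rest in the pan at (243,310). The wrist view shows the collar at (657,143) in its bay, and the tray is level with its rim at 0.1665 ± 0.001 m. The bench below is clear, so I lower by about 132 mm.

Call:
servo_tool(increments=[[[0, -0.003, 0], [0, 0, 6], 255], [[0, -0.002, 0], [0, 0, 12], 255], [[0, 0, 0], [0, 0, 18], 255], [[0, 0, 0], [0, 0, 20], 255], [[0, 0, 0], [0, 0, 16], 255], [[0, 0, 0], [0, 0, 10], 255], [[0, 0, 0], [0, 0, 4], 255], [[0, 0, 0], [0, 0, 0], 255]])

```text
clock: 16.8
eef_pos: [0.5145, 0.2023, 0.1175]
tool_rot: [-1.926, -2.48, 0.004]
wrist_force: [0.6, -0.1, -6.4]
grip_width: 0.0197
```

Run:
```python
from h import *
p,Q=cur(); err(np.r_[.516,.203,.0788],down(11)); print(read_state()["wrist_force"])
```

```text
p [0.5145 0.2023 0.1175] turn [-0.0032  0.0005  0.0581] shift [ 0.3  1.7 38.7]
[ 0.62030202 -0.14004219 -6.41970792]
```

Call:
servo_tool(increments=[[[-0.003, 0, 0], [0, 0, 8], 255], [[0, 0, 0], [0, 0, 10], 255], [[0, 0, 0], [0, 0, 8], 255], [[0, 0, 0], [0, 0, 4], 255], [[0, 0, 0], [0, 0, 2], 255], [[0, 0, 0], [0, 0, 0], 255]])

```text
clock: 17.4
eef_pos: [0.5164, 0.2029, 0.0849]
tool_rot: [1.925, 2.479, 0.005]
wrist_force: [-0.1, -0.1, -6.4]
grip_width: 0.0193
```

Run:
```python
from h import *
p,Q=cur(); err(np.r_[.516,.203,.0788],down(11)); print(read_state()["wrist_force"])
```

```text
p [0.5164 0.2029 0.0849] turn [0.0042 0.     0.0581] shift [ 0.2 -0.4  6.1]
[-0.0612988  -0.11730314 -6.38977111]
```

Call:
servo_tool(increments=[[[0.004, 0, 0], [0, 0, 2], 255], [[0, 0, 0], [0, 0, 2], 255], [[0, 0, 0], [0, 0, 2], 255], [[0, 0, 0], [0, 0, 1], 255], [[0, 0, 0], [0, 0, 0], 255]])

```text
clock: 17.9
eef_pos: [0.5176, 0.2033, 0.0787]
tool_rot: [1.926, 2.48, 0.003]
wrist_force: [-0.0, -0.1, -4.6]
grip_width: 0.0198
```

Run:
```python
from h import *
p,Q=cur(); err(np.r_[.516,.203,.0788],down(11)); print(read_state()["wrist_force"])
```

```text
p [0.5176 0.2033 0.0787] turn [ 0.0022 -0.0001  0.0581] shift [ 0.1 -1.6 -0.1]
[-0.03215734 -0.14342324 -4.58803206]
```

Contact is starting (the load is dropping). I go another millimetre down, then open.

Call:
servo_tool(increments=[[[0.002, 0, 0], [0, 0, 1], 255], [[0, 0, 0], [0, 0, 1], 255], [[0, 0, 0], [0, 0, 0], 255]])

```text
clock: 18.2
eef_pos: [0.5178, 0.2034, 0.0787]
tool_rot: [1.927, 2.481, 0.001]
wrist_force: [-0.3, 0.0, -5.6]
grip_width: 0.0194
```

Call:
servo_tool(increments=[[[0, 0, 0], [0, 0, 2], 255], [[0, 0, 0], [0, 0, 2], 255], [[0, 0, 0], [0, 0, 0], 255]])

```text
clock: 18.5
eef_pos: [0.5184, 0.2036, 0.079]
tool_rot: [1.926, 2.481, 0.001]
wrist_force: [0.3, 0.0, -5.9]
grip_width: 0.0194
```

Call:
servo_tool(increments=[[[0, 0, 0], [0, 0, 4], 255], [[0, 0, 0], [0, 0, 3], 255]])

```text
clock: 18.7
eef_pos: [0.5189, 0.2037, 0.0786]
tool_rot: [1.926, 2.481, -0.0]
wrist_force: [-11.2, -4.4, 18.7]
grip_width: 0.0193
```

Run:
```python
from h import *
p,Q=cur(); print(p,read_state()["wrist_force"])
img,d,P=cloud("scene"); hsv=cv2.cvtColor(img,cv2.COLOR_RGB2HSV)
m=(d>0)&(np.hypot(P[...,0]-p[0],P[...,1]-p[1])<.13)&(P[...,2]>.02)&(P[...,2]<.05)&(hsv[...,1]<60)
q=P[m]
for v in np.radians([12,-78]):
    s=(q[:,:2]-p[:2])@[np.cos(v),np.sin(v)]; print([np.percentile(q[(s>lo)&(s<lo+.01),2],97).round(4) for lo in np.arange(-.1,.1,.02) if ((s>lo)&(s<lo+.01)).sum()>5])
```

```text
[0.51888474 0.20366236 0.07857088] [-11.16879579  -4.3611483   18.67622932]
[np.float64(0.035), np.float64(0.0353), np.float64(0.0353), np.float64(0.0345), np.float64(0.0355), np.float64(0.0483), np.float64(0.0356), np.float64(0.0355), np.float64(0.0357), np.float64(0.0352)]
[np.float64(0.0355), np.float64(0.0343), np.float64(0.0341), np.float64(0.0487), np.float64(0.0482), np.float64(0.0446), np.float64(0.0351), np.float64(0.0348)]
```

The tray is on the bench: the rim reads about 0.035 m (34 mm nominal), and pushing down gives 19 N upward. I relax, open gently, then retreat straight up.

Call:
servo_tool(increments=[[[0, 0, 0], [0, 0, 0], 255], [[0, 0, 0], [0, 0, 0], 200], [[0, 0, 0], [0, 0, 0], 100], [[0, 0, 0], [0, 0, 0], 0], [[0, 0, 0], [0, 0, 0], 0], [[0, 0, 0], [0, 0, 0], 0], [[0, 0, 0], [0, 0, 0], 0], [[0, 0, 0], [0, 0, 0], 0]])

```text
clock: 19.55
eef_pos: [0.5227, 0.205, 0.0797]
tool_rot: [1.924, 2.477, 0.011]
wrist_force: [-0.3, 0.5, -0.9]
grip_width: 0.0654
```

Call:
servo_tool(increments=[[[0, 0, 0], [0, 0, 0], 0], [[0, 0, 0], [0, 0, -6], 0], [[0, 0, 0], [0, 0, -12], 0], [[0, 0, 0], [0, 0, -20], 0], [[0, 0, 0], [0, 0, -30], 0], [[0, 0, 0], [0, 0, -30], 0], [[0, 0, 0], [0, 0, -20], 0], [[0, 0, 0], [0, 0, 0], 0]])

```text
clock: 20.35
eef_pos: [0.5216, 0.2047, 0.2066]
tool_rot: [1.923, 2.477, 0.013]
wrist_force: [0.1, 0.2, 0.6]
grip_width: 0.0884
```

Run:
```python
from h import *
s=read_state(); print(s["eef_pos"],s["grip_width"],s["wrist_force"])
img,d,P=cloud("scene"); hsv=cv2.cvtColor(img,cv2.COLOR_RGB2HSV)
g=(d>0)&(hsv[...,1]>100)&(P[...,2]>.06)&(P[...,2]<.13)&(abs(P[...,0]-.52)<.1)&(abs(P[...,1]-.2)<.1)
print("grip ztop",np.percentile(P[g][:,2],99),P[g].min(0),P[g].max(0))
b,_,Pb=cloud("side"); save("c5.png",np.vstack([np.hstack([cv2.resize(img,(400,300)),cv2.resize(b,(400,300))])]))
m=(abs(P[...,0]-.4865)<.11)&(abs(P[...,1]+.282)<.11)&(P[...,2]>.035); print("pan",cv2.minAreaRect((P[m][:,:2]*1000).astype(np.float32)),P[m][:,2].max())
```

```text
[0.5215916  0.20470953 0.20660042] 0.08838543472120251 [0.06909602 0.17653752 0.55936342]
grip ztop 0.11168090417622492 [0.50614688 0.17207255 0.08334789] [0.53938183 0.24666977 0.11254784]
pan ((486.22491455078125, -281.37078857421875), (185.8995819091797, 181.75059509277344), 82.692138671875) 0.04737183821021011
```

View pics/c5.png

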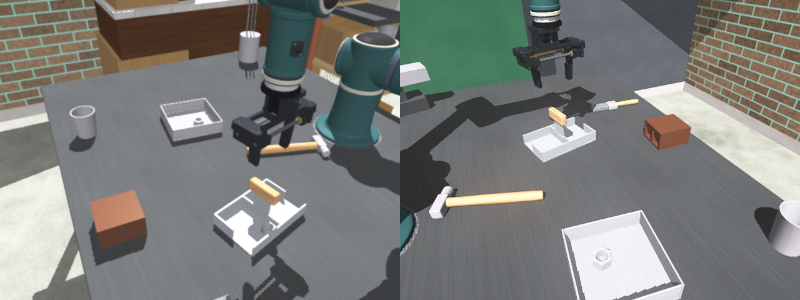

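The tray is level and released on the bench, and the nut lies in the unmoved pan at (602,257) in the side half. The collar is inside the tray at (266,228) in the scene half. I hand the job in.

```bash
python3 -c "
from rig import hand_in
print(hand_in())"
```

```text
the job is handed in; nothing more can be done
None
```

I tipped the hex nut into the pan and set the tray back down level on the bench with the collar still in it. The job is handed in at about 20.5 s of the 70 s allowed; `hand_in` gives no verdict.

I gripped the tray by its wooden grip at 60 N and carried it level to the pan. There I tipped its (-x,-y) corner about 38° and held it for about 0.8 s, until the nut had slid out. The tray now stands near its old place, turned about 57° from its starting yaw. The gripper is open and 13 cm above where it let go.

Last checks:
- **Nut:** it lies in the pan and looked the same in two side views about 4.5 s apart. The pan has not moved (within 1 mm) and stands on the bench.
- **Tray:** the rim read an even 0.035 m just before release. The grip top is at 0.112 m, as it was at the start.
- **Collar:** it is still in the tray in the final scene picture. I judged this by eye and did not measure it.
- **Readings that disagreed:** the wrist force was noisy. It hardly dropped when the nut left, and still read about -5 N with the tray on the bench. I relied on the pictures, plus a brief push down that gave 19 N upward.

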